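Take the lamp cover off the lens meter base

ROBOT

A 6-joint arm with a two-finger parallel gripper is mounted at the origin on the work surface. World frame = base frame: x ahead of the robot, y to its left, z up, the work surface at z = 0. Lengths are in mm, angles in rad, forces in N, time in s.
With the tool pointing down it reaches from about 275 to 825 mm from the base axis. Payload 4.9 kg.
Tool frame: the origin (TCP) lies midway between the tips of the shut fingers; the grasp point (between the pads) lies hold_point_z behind it (hold_point_z is the distance from the TCP to the grasp point, in mm); z points along the fingers, y is the direction in which the jaws open and shut (so a half turn about z gives the same grasp; the last joint's range is limited). The gripper opens to 85 mm and grips with 20 to 120 N. Pads are 22 mm wide; open, the fingers measure 114 mm over their backs; the gripper's body (76 mm by 85 mm) begins 54 mm behind the grasp point. The pads swing forward as they close: fully open they stand 13 mm farther back than shut.
Start: joints at [1.119, 0.326, -0.193, 1.052, 0, 1.437], TCP at [171.857, 522.478, 231.281] pointing down, gripper open.
Joint ranges: [-2.65, 2.65], [-0.97, 1.79], [-1.3, 1.35], [-1.93, 2.1], [-1.47, 1.37], [-3.14, 3.14]. Speed limits (rad/s): [2.57, 2.57, 3.14, 3.14, 3.14, 3.14].

INTERFACE

Orientations are given as [roll, pitch, yaw] about the fixed x, y, z axes, in that order (R = Rz(yaw) Ry(pitch) Rx(roll)).
In Python, from workcell import move_to, move_l, set_joints, gripper_to, wait, solve_ik, read_state, camera, PlanningError, close_job, hold_point_z gives the robot as it stands. Calls block until the motion is done:
- move_to(position, orientation): joint-space move of the TCP to a pose.
- move_l(position, ori=None, rate=150, guard=None): straight line of the TCP; ori=None keeps the orientation; rate is the mean speed in mm/s. With guard (N) it stops when the force on the tool has changed by that much, and returns True; else False.
- set_joints(angles): joint-space move.
- gripper_to(opening, effort=None): finger opening in mm; effort is the grip in N (None keeps the last); returns when the fingers have stopped.
- wait(seconds).
- solve_ik(position, orientation): joint angles nearest the present ones, or None.
- read_state(): the state.
- camera(name): name is "scene" or "top" or "wrist"; returns a dict with "image" (420x560x3 uint8, red, green, blue), "mtx" (3x3 intrinsics, pixels), "T" (4x4, takes a point from camera to world coordinates). Camera axes: x right, y up, looking along -z (the intrinsics and any distortion apply to the point x, -y, -z); pixel columns grow to the right and rows downward; lengths in mm; the calibration is good to about 2 mm. A picture is of the moment at which its call begins. There is no depth.
A pose or a line that the arm cannot do raises PlanningError and nothing moves.
- close_job(): hands the job in, once; it reports no verdict.
The state is a dict: "clock": time; "joint_positions": joint angles; "dq": joint speeds; "joint_efforts": joint torques, N m; "ee_pos": TCP position; "orientation": TCP orientation; "wrist_force": force on the tool from outside, world axes, zero at the start; "torque": the same for the moment, N m; "finger_gap": finger opening in mm.
Only numpy, scipy, OpenCV 4.12 (cv2) and the standard library are available. Lean on these libraries where they do the work, as an engineer would, in place of code of your own. Each camera call takes 0.05 s, during which the arm holds its last target.

TASK

The lamp of this lens meter has to be got at: on the grey lamp base, swing both black turn buttons fully aside (either way round) so that neither overhangs the aluminium cover panel any more, then lift the panel out by its bow handle and lay it flat, handle up, in the middle of the square rubber mat. Set it down rather than drop it, and leave the buttons turned aside. The similar box with a cover held by screws and the small loose cover with a round knob are not wanted.

Things in the scene. Friction and masses are not known exactly. Their poses are not given: they have to be found in the camera images.
- panel: aluminium plate 100 (own x) x 150 (y) x 6 mm, 0.28 kg, origin: centre of underside. Black bow handle at its centre along x: bar 60 long, 12 thick, 30 to 44 mm above origin, posts at both ends. Starts level in the top of the fixed grey base (160 x 250 x 60 mm, same centre and axes, top flush with the panel, 60 mm above the table), 2 mm play round it, +y to the robot's left within 25 deg.
- button_left (a joint): black turn button; pivot at panel's (0, +93 mm) at the start, on the base. Tongue 36 long, 12 wide, 1.5 to 9.5 mm above the base top, carries a fin 8 thick, 9 to 35 mm from the pivot, top 24 mm above base. Rad: 0 = tongue points over the panel (-y), + = anticlockwise from above (tip to panel's +x). Starts within 0.25 of 0, clear of panel past 1.22 either way, stops +-1.65, stays put (0.05 N m).
- button_right (a joint): the same turn button at the other end: pivot at panel's (0, -93 mm) at the start, on the base. Same sizes, stops and friction. Rad: 0 = tongue points over the panel (+y), + = anticlockwise from above (tip to panel's -x side), so pushing its tip to +x makes it negative. Starts within 0.25 of 0.
- mat: flat square black rubber mat fixed on the table left or right of the base, 220 x 220 x 4 mm, origin: centre of underside. A black oblong lens case, 60 x 150 x 35 mm high, lies on the table behind it (away from the robot), 160 mm from its centre.
Not all that is in view belongs to the job. What is shaped like the panel but turquoise or yellow is not meant.

How it is judged:
By the outcome, as a careful person would: the job done as asked, in the order asked, and still so for the second after the job is handed in, with the robot touching nothing.
It also fails if it takes over 61 s, if anything falls off the work surface, if the arm or the gripper's body presses on something with over 40 N, if the wrist force passes 120 N, or if a joint passes its speed limit or range.

## Working session

There is one attempt and no reset: what is moved stays moved. The work goes in short steps, each a Python script; the robot and the scene stay as the last script left them, time stands still between calls to the robot, and variables do not carry over. Pictures are saved under pics/ and viewed, and the job is handed in when it is done.

```bash
ls; mkdir -p pics; python3 - <<'E'
from workcell import *
import cv2,numpy as np
print(hold_point_z, read_state())
for n in ["scene","top","wrist"]:
    c=camera(n); cv2.imwrite(f"pics/a_{n}.png",c["image"][:,:,::-1]); print(n,c["mtx"].tolist(),np.round(c["T"],3).tolist(),[k for k in c])
E
```

```text
pics
18.700000000000003 {'clock': 0.0, 'joint_positions': array([ 1.11877975e+00,  3.26949918e-01, -1.93576514e-01,  1.05198856e+00,
        1.66790060e-05,  1.43658520e+00]), 'dq': array([ 0.00183455, -0.00019409,  0.00170241, -0.00118086,  0.00063011,
        0.00101315]), 'joint_efforts': array([-1.01868762e-03, -4.43399978e+01,  2.62442189e+01,  1.54738122e-02,
       -3.35408895e-04,  1.56415840e-07]), 'ee_pos': array([171.6032162 , 521.94148833, 230.50133772]), 'orientation': array([-3.13989167e+00, -2.46501260e-04,  2.82378698e+00]), 'wrist_force': array([-0.55082963,  0.09877219,  0.31974644]), 'torque': array([ 0.05338531, -0.00762147,  0.00144454]), 'finger_gap': 85.79451074964447}
scene [[403.42038399429515, 0.0, 284.59756703411404], [0.0, 403.42038399429515, 212.28930139476148], [0.0, 0.0, 1.0]] [[-0.507, -0.487, 0.711, 1304.165], [0.862, -0.27, 0.43, 584.451], [-0.017, 0.831, 0.557, 746.114], [0.0, 0.0, 0.0, 1.0]] ['image', 'mtx', 'T']
top [[478.18250756523565, 0.0, 278.5679783435012], [0.0, 478.18250756523565, 206.44405607607123], [0.0, 0.0, 1.0]] [[-0.013, 0.989, -0.149, 256.754], [-1.0, -0.015, -0.012, 87.717], [-0.014, 0.148, 0.989, 1405.03], [0.0, 0.0, 0.0, 1.0]] ['image', 'mtx', 'T']
wrist [[331.56703585290603, 0.0, 279.22935637905164], [0.0, 331.56703585290603, 210.8651347902049], [0.0, 0.0, 1.0]] [[0.312, -0.908, -0.28, 100.855], [0.95, 0.298, 0.093, 545.844], [-0.001, -0.295, 0.956, 371.816], [0.0, 0.0, 0.0, 1.0]] ['image', 'mtx', 'T']
```

View pics/a_top.png

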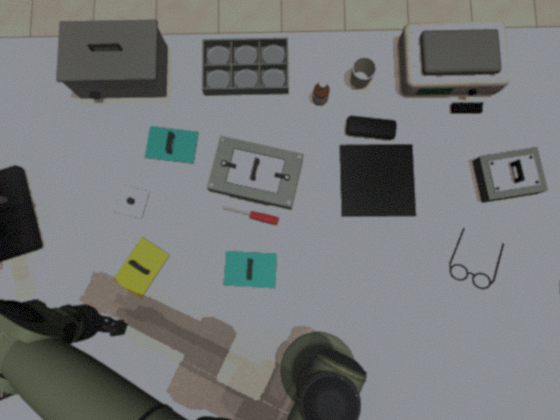

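View pics/a_scene.png

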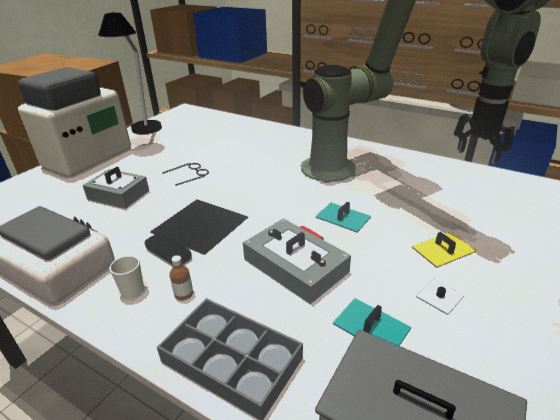

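View pics/a_wrist.png

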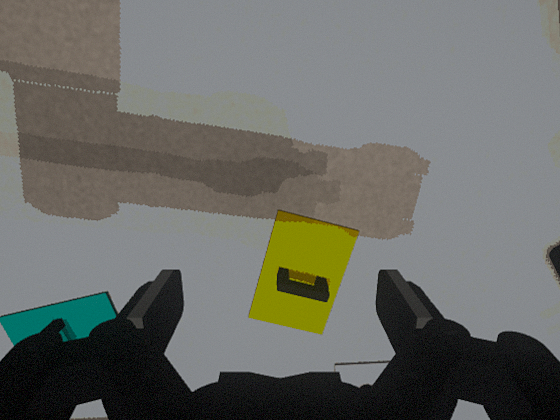

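The top view shows the grey base at about (255,172), with buttons at (228,163) and (283,176). The screwed box is a different one, at (510,173). The mat is at (377,180) with the lens case above it at (371,127). I'll estimate rough positions from this and then look with the wrist camera from two places.

```bash
cat > h.py <<'E'
from workcell import *
import cv2,numpy as np
def ray(c,px):
    K=np.asarray(c["mtx"]);T=np.asarray(c["T"])
    d=np.linalg.inv(K)@np.array([px[0],px[1],1.0]); d=np.array([d[0],-d[1],-d[2]])
    return T[:3,3],T[:3,:3]@(d/np.linalg.norm(d))
def onz(c,px,z):
    o,d=ray(c,px); return o+d*(z-o[2])/d[2]
def proj(c,p):
    K=np.asarray(c["mtx"]);T=np.asarray(c["T"]); q=T[:3,:3].T@(np.asarray(p)-T[:3,3]); q=np.array([q[0],-q[1],-q[2]]); q=K@q; return q[:2]/q[2]
def tri(obs):
    A=np.zeros((3,3));b=np.zeros(3);R=[]
    for c,px in obs:
        o,d=ray(c,px);P=np.eye(3)-np.outer(d,d);A+=P;b+=P@o;R.append((o,P))
    x=np.linalg.solve(A,b); return x,[np.linalg.norm(P@(x-o)) for o,P in R]
def shot(n,f):
    c=camera(n); cv2.imwrite(f"pics/{f}.png",c["image"][:,:,::-1]); np.savez(f"pics/{f}.npz",**c); return c
def load(f): return dict(np.load(f"pics/{f}.npz"))
E
python3 - <<'E'
from h import *
c=shot("top","b_top")
for p in [(222,137),(303,154),(292,208),(208,188),(255,170),(228,163),(283,176)]: print(p,onz(c,p,60).round(1))
for p in [(340,145),(413,144),(416,216),(341,217),(377,180)]: print(p,onz(c,p,4).round(1))
s=read_state();print(s['joint_positions'])
for dx in (-60,-150):
  for yaw in (2.82,np.pi/2,-np.pi/2,0,np.pi):
    print(dx,yaw,solve_ik([450,110,260],[np.pi,0,yaw]))
E
```

```text
(222, 137) [665.9 266.4  60. ]
(303, 154) [611.1  31.7  60. ]
(292, 208) [453.9  66.1  60. ]
(208, 188) [515.4 305.9  60. ]
(255, 170) [566.  170.8  60. ]
(228, 163) [587.9 248.7  60. ]
(283, 176) [547.1  90.4  60. ]
(340, 145) [651.9 -82.7   4. ]
(413, 144) [ 651.3 -302.1    4. ]
(416, 216) [ 432.9 -299.     4. ]
(341, 217) [433.1 -78.7   4. ]
(377, 180) [ 542.6 -189.3    4. ]
[ 1.11878920e+00  3.26671555e-01 -1.93181717e-01  1.05194686e+00
 -3.72792580e-05  1.43657362e+00]
-60 2.82 [ 0.08018929  0.14553063 -0.35480059  1.0704651   0.          0.40178195]
-60 1.5707963267948966 [ 0.08018929  0.14553063 -0.35480059  1.0704651   0.          1.65098562]
-60 -1.5707963267948966 [ 0.08018929  0.14553063 -0.35480059  1.0704651   0.         -1.49060703]
-60 0 [ 0.08018929  0.14553063 -0.35480059  1.0704651   0.         -3.06140336]
-60 3.141592653589793 [ 0.08018929  0.14553063 -0.35480059  1.0704651   0.          0.08018929]
-150 2.82 [ 0.08018929  0.14553063 -0.35480059  1.0704651   0.          0.40178195]
-150 1.5707963267948966 [ 0.08018929  0.14553063 -0.35480059  1.0704651   0.          1.65098562]
-150 -1.5707963267948966 [ 0.08018929  0.14553063 -0.35480059  1.0704651   0.         -1.49060703]
-150 0 [ 0.08018929  0.14553063 -0.35480059  1.0704651   0.         -3.06140336]
-150 3.141592653589793 [ 0.08018929  0.14553063 -0.35480059  1.0704651   0.          0.08018929]
```

```bash
python3 - <<'E'
from h import *
o=[np.pi,0,np.pi-.23]
move_to([540,230,290],o); print(read_state()['clock'])
gripper_to(0); print(read_state()['clock'],read_state()['finger_gap'])
shot("wrist","w1")
move_l([545,125,290],o,rate=200); shot("wrist","w2"); shot("top","t2");print(read_state()['clock'])
E
```

```text
1.9333
2.7 -0.02409802049807845
3.525
```

View pics/w1.png

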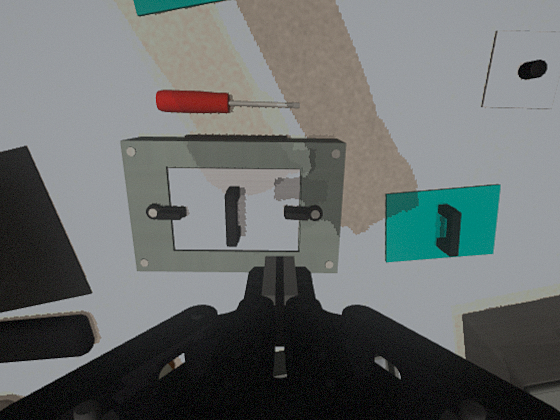

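View pics/w2.png

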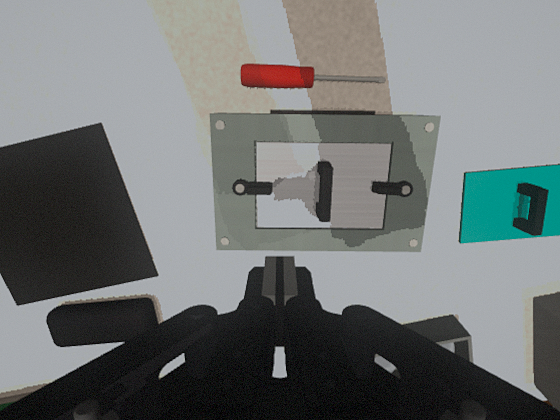

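In w1 the panel is at about (166–302, 168–251), with pivots at (153,212) for the right button and (315,213) for the left. In w2 the pivots are at (240,187) and (406,189). Both tongues lie over the panel. The base-top screws and pivot dots are sharp features, so I'll triangulate from those.

```bash
python3 - <<'E'
from h import *
a,b=load("w1"),load("w2")
def blob(c,p,r=7):
    g=cv2.cvtColor(c["image"],cv2.COLOR_RGB2GRAY).astype(float)
    x,y=p;w=g[y-r:y+r+1,x-r:x+r+1]; m=w-np.median(w); m[m<0.4*m.max()]=0
    ys,xs=np.mgrid[-r:r+1,-r:r+1]; return np.array([x+(m*xs).sum()/m.sum(),y+(m*ys).sum()/m.sum()])
L={'s00':((130,152),(221,125)),'s01':((336,154),(429,127)),'s11':((330,265),(413,243)),'s10':((145,264),(224,242)),
 'pR':((153,212),(240,187)),'pL':((315,213),(406,189))}
for k,(p,q) in L.items():
    r=4 if k[0]=='p' else 7
    p2,q2=blob(a,p,r),blob(b,q,r); x,e=tri([(a,p2),(b,q2)]); print(k,p2.round(1),q2.round(1),x.round(1),np.round(e,1))
# panel corners & handle
for f,c in(("w1",a),("w2",b)):
    im=c["image"][100:290,90:460,::-1]; cv2.imwrite(f"pics/{f}_z.png",cv2.resize(im,None,fx=2.1,fy=2.1,interpolation=cv2.INTER_CUBIC))
E
```

```text
s00 [130.4 151.1] [219.6 124.5] [473.9  76.1  59.7] [0. 0.]
s01 [335.6 153.5] [429.3 126.8] [528.2 297.6  59.8] [0. 0.]
s11 [329.  264.5] [413.1 242.6] [660.5 265.4  59.6] [0.2 0.2]
s10 [144.1 264.5] [224.4 241. ] [606.7  44.2  61.4] [1.1 1.1]
pR [151.7 211.9] [238.7 187.5] [544.5  79.4  68.6] [0. 0.]
pL [313.8 216.5] [405.1 190.9] [589.8 258.9  73.7] [0.5 0.5]
```

View pics/w1_z.png

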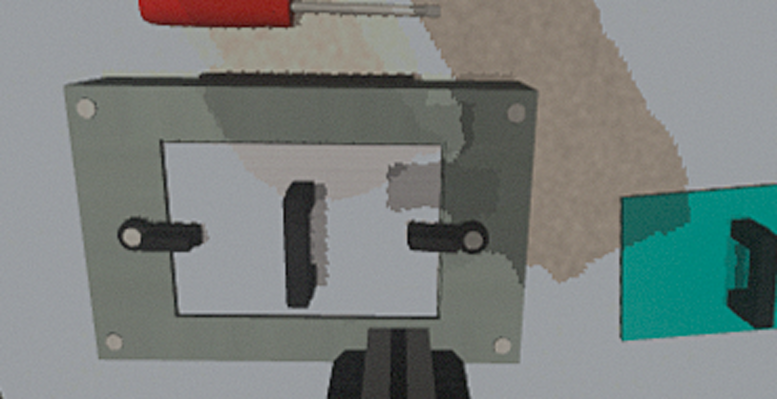

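View pics/w2_z.png

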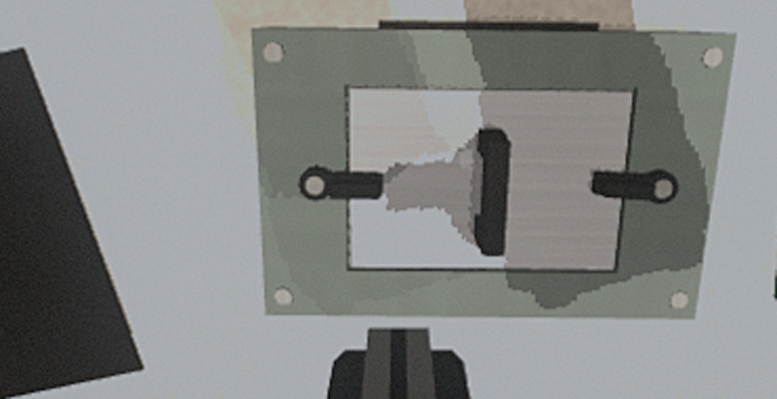

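```bash
python3 - <<'E'
from h import *
a,b=load("w1"),load("w2")
u=lambda p:(p[0]/2.1+90-.25,p[1]/2.1+100-.25)
for n,p,q in [("near",(301,183),(494,129)),("far",(299,306),(491,254)),("pL",(473,240),(664,188)),("pR",(131,237),(315,185))]:
    x,e=tri([(a,u(p)),(b,u(q))]); print(n,x.round(1),np.round(e,1))
yaw=-.24;R=np.array([[np.cos(yaw),-np.sin(yaw)],[np.sin(yaw),np.cos(yaw)]])
C=np.array([567.3,170.6])
for n,c,p,t in [("L",a,(473,240),(409,235)),("L",b,(664,188),(592,183)),("R",a,(131,237),(203,235)),("R",b,(315,185),(382,184))]:
    P=R.T@(onz(c,u(p),69.5)[:2]-C);T=R.T@(onz(c,u(t),69.5)[:2]-C);d=T-P
    ang=np.arctan2(d[0],-d[1]) if n=="L" else np.arctan2(-d[0],d[1])
    print(n,P.round(1),T.round(1),ang.round(3))
# panel corners z60
for n,c,ps in [("w1",a,[(162,141),(442,143),(439,317),(178,315)]),("w2",b,[(347,87),(634,90),(616,270),(347,268)])]:
    Q=np.array([onz(c,u(p),60)[:2] for p in ps]); print(n,Q.round(1).tolist(),Q.mean(0).round(1), (R.T@(Q-C).T).T.round(1).tolist())
# mat in b_top
c=load("b_top");g=c["image"].max(2);m=(g<60).astype(np.uint8);m[:140]=0;m[225:]=0;m[:,:330]=0;m[:,425:]=0
m=cv2.morphologyEx(m,cv2.MORPH_OPEN,np.ones((5,5)))
cs=max(cv2.findContours(m,0,1)[0],key=cv2.contourArea);Q=np.array([onz(c,p[0],4)[:2] for p in cs]).astype(np.float32);print(cv2.minAreaRect(Q))
E
```

```text
near [536.7 178.7  72.5] [0.1 0.1]
far [597.  163.3  90.3] [0.2 0.2]
pL [588.5 260.9  71.1] [0.1 0.1]
pR [544.6  81.   71.7] [0.1 0.1]
L [-0.2 93. ] [-2.7 58.1] -0.071
L [-0.6 93.4] [-2.9 54.7] -0.06
R [ -0.  -93.3] [ -1.6 -54. ] 0.039
R [ -0.3 -92.7] [ -1.2 -57. ] 0.025
w1 [[499.8, 110.0], [535.0, 255.9], [633.9, 233.0], [598.2, 86.1]] [566.7 171.2] [[-51.1, -74.9], [-51.6, 75.2], [49.8, 76.4], [50.1, -74.7]]
w2 [[499.8, 109.1], [535.7, 255.4], [633.5, 232.4], [597.5, 84.0]] [566.6 170.2] [[-50.9, -75.8], [-50.9, 74.9], [49.6, 75.7], [49.9, -76.9]]
((543.8765869140625, -189.36328125), (214.91273498535156, 212.84149169921875), 89.1630859375)
```

Base top is at z≈60. The panel centre is about (567,170.6) with yaw −0.24. Both buttons are tilted slightly toward panel −x, with left at about −0.06 and right at about +0.03. I'll push both fins toward −x with the shut fingers.

```bash
cat >> h.py <<'E'
C=np.array([567.,170.6]);YAW=-.24
def Rm(a): return np.array([[np.cos(a),-np.sin(a)],[np.sin(a),np.cos(a)]])
def push(side,z=72,end=1.45):
    P=np.array([0,93.*side])
    def pose(m,gap):            # m = angle swung toward panel -x
        phi=-m*side
        t=Rm(phi)@np.array([0,-side]); n=Rm(phi)@np.array([-1.,0])
        q=C+Rm(YAW)@(P+27*t-n*(15+gap))
        return q,[np.pi,0,np.pi+YAW+phi]
    q,o=pose(0,9); move_to([*q,130],o); move_l([*q,z],o,rate=100)
    hit=False
    for m,g in [(0,2)]+[(k,0) for k in np.linspace(0,end,7)]:
        q,o=pose(m,g)
        hit=move_l([*q,z],o,rate=35,guard=25)
        if hit: print("guard",m); break
    s=read_state();print(side,s['clock'],s['wrist_force'].round(1),s['ee_pos'].round(1))
    q,o=pose(end,6)
    move_l([*q,z],o,rate=60); move_l([*q,135],o,rate=150)
E
python3 - <<'E'
from h import *
push(1)
o=[np.pi,0,np.pi-.24]
move_to([545,125,230],o); shot("wrist","w3"); print(read_state()['clock'])
E
```

```text
1 8.025 [ 0.1 -0.7  0.1] [560.5 249.2  71.9]
10.35
```

View pics/w3.png

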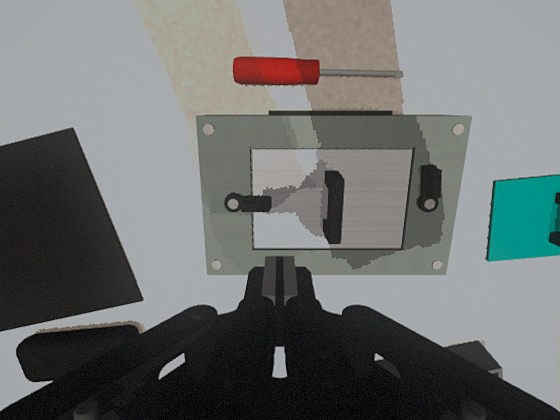

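The left button now points from (428,204) up to (430,167), which is roughly along panel −x and clear of the panel. The right button is next.

```bash
python3 - <<'E'
from h import *
push(-1)
o=[np.pi,0,np.pi-.24]
move_to([545,165,230],o); gripper_to(70); c=shot("wrist","w4"); print(read_state()['clock'])
E
```

```text
-1 14.5417 [-0.5  0.5 -0.9] [524.9 103.8  71.9]
17.4583
```

View pics/w4.png

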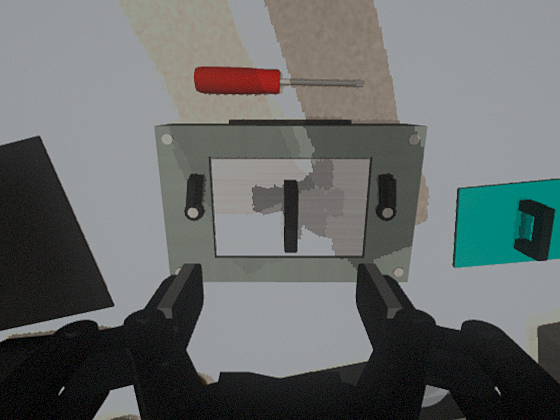

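Both tongues now stand along panel −x, clear of the panel: the right one at (193,212)→(196,176) and the left at (387,212)→(385,176). Next is the handle height, from its outer top edges in w1 and w2, using the 12 mm bar width.

```bash
python3 - <<'E'
from h import *
from scipy.optimize import brentq
def edges(f,x,y):
    c=load(f);g=c["image"].max(2).astype(np.uint8);m=(g<55).astype(np.uint8)
    n,l,st,_=cv2.connectedComponentsWithStats(m); 
    k=l[y,x]; print(f,st[k]); ys,xs=np.where(l==k); 
    mid=(ys>ys.min()+10)&(ys<ys.max()-10)
    L=np.array([(xs[ys==r].min()-.5,r) for r in np.unique(ys[mid])]);Rr=np.array([(xs[ys==r].max()+.5,r) for r in np.unique(ys[mid])])
    return c,L.mean(0),Rr.mean(0)
loc=lambda c,p,z:Rm(YAW).T@(onz(c,p,z)[:2]-C)
a,La,Ra=edges("w1",232,215); b,Lb,Rb=edges("w2",327,190); d,Ld,Rd=edges("w4",290,215)
f=lambda z:loc(b,Rb,z)[1]-loc(a,La,z)[1]-12
z=brentq(f,62,140);print("top z",z,loc(a,La,z),loc(b,Rb,z)); print("w4 width/pos at z",[loc(d,q,z).round(1) for q in (Ld,Rd)])
E
```

```text
w1 [225 187  15  59 724]
w2 [316 162  17  60 744]
w4 [284 180  14  72 953]
top z 91.32893014113384 [-3.64757755 -6.25327177] [-2.20018402  5.74672823]
w4 width/pos at z [array([-4. , -6.2]), array([-4. ,  5.7])]
```

The outer edges give a bar top of about 91 mm, against 98 from the text; one pixel is worth about 4 mm here, so they roughly agree. I'll grasp at z≈89, which falls on the bar in either case.

```bash
python3 - <<'E'
from h import *
o=[np.pi,0,np.pi+YAW]
q=C+Rm(YAW)@np.array([0,-.3])
move_to([*q,140],o); gripper_to(45); 
print(move_l([*q,70.5],o,rate=80,guard=10)); print(read_state()['ee_pos'].round(1))
gripper_to(5,60); s=read_state(); print(s['finger_gap'],s['wrist_force'].round(1))
print(move_l([*q,85],o,rate=30,guard=25)); s=read_state(); print(s['finger_gap'],s['wrist_force'].round(1),s['ee_pos'].round(1),s['clock'])
c=shot("scene","s5")
E
```

```text
False
[567.4 170.4  71. ]
10.99162403821685 [ 0.4 -0.9  4.6]
False
11.002760466491498 [-0.2  1.  -3. ] [566.9 170.3  85. ] 20.325
```

View pics/s5.png

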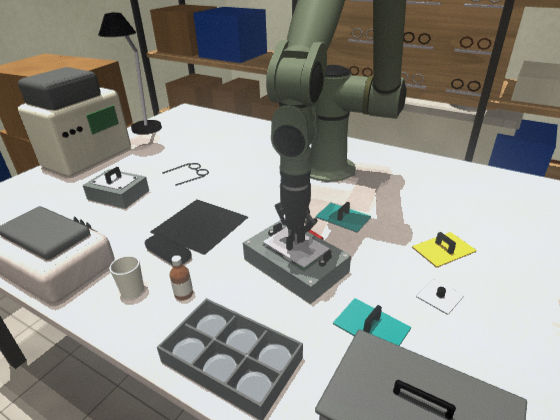

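The panel is out, with 11.0 mm of bar in the jaws and about 3 N of weight. It goes to the mat next.

```bash
python3 - <<'E'
from h import *
o=[np.pi,0,np.pi+YAW]; o2=[np.pi,0,np.pi]
x,y=C
move_l([x,y,160],o,rate=120)
M=np.array([543.3,-189.8])
move_l([560,0,165],[np.pi,0,np.pi-.12],rate=180)
move_l([*M,160],o2,rate=180)
c=shot("top","t6"); s=read_state();print(s['finger_gap'],s['wrist_force'].round(1),s['clock'])
move_l([*M,45],o2,rate=120); 
s=read_state();print(s['ee_pos'].round(1),s['wrist_force'].round(1),s['clock'])
shot("scene","s6")
E
```

```text
11.18148790143874 [ 0.8  0.5 -2.8] 23.5083
[ 544.  -190.1   45.7] [ 0.2 -0.  -2.9] 24.6167
```

View pics/t6.png

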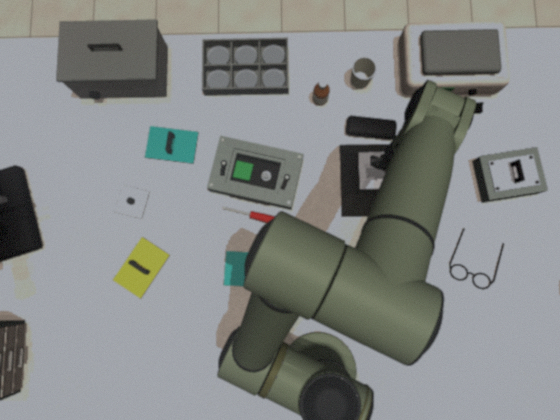

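View pics/s6.png

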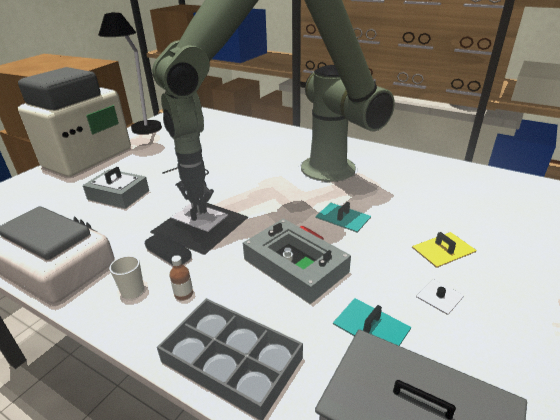

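The base at (255,172) is open and the panel hangs level over the mat. I'll lower it with a force guard.

```bash
python3 - <<'E'
from h import *
o2=[np.pi,0,np.pi]; M=np.array([543.3,-189.8])
move_l([*M,26],o2,rate=60)
hit=move_l([*M,16],o2,rate=12,guard=4)
s=read_state();print(hit,s['ee_pos'].round(1),s['wrist_force'].round(1),s['clock'])
gripper_to(40)
s=read_state();print(s['ee_pos'].round(1),s['wrist_force'].round(1),s['finger_gap'],s['clock'])
move_l([*M,130],o2,rate=120)
move_to([400,-60,300],o2)
shot("top","t7");shot("scene","s7"); print(read_state()['clock'])
E
```

```text
True [ 543.5 -189.9   21.2] [-0.1  0.1  4.3] 25.65
[ 542.2 -189.3   19.9] [-0.   0.4  0.1] 39.97503091971965 26.0417
28.2167
```

View pics/t7.png

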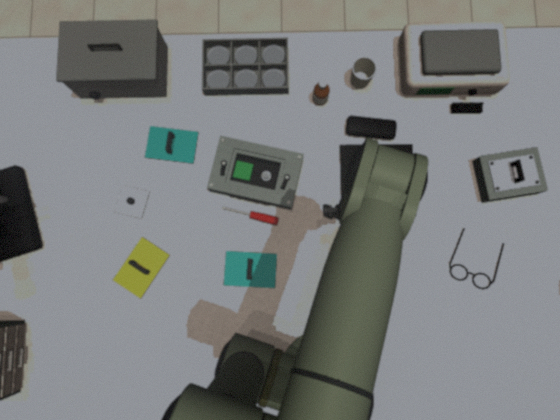

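View pics/s7.png

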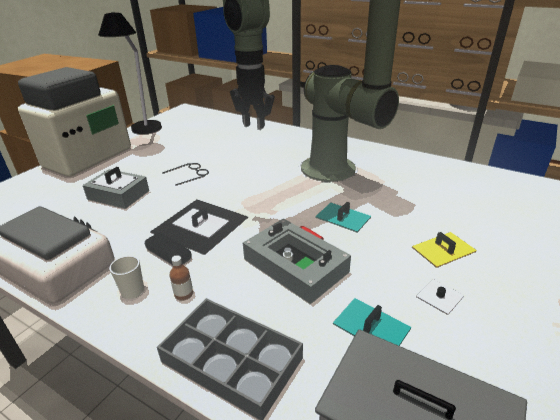

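The panel touched down at TCP z 21.2; about 21 was expected. In the scene view it lies flat on the mat at (198,220), handle up. I'll clear the arm from the top view and check the centring and the button angles.

```bash
python3 - <<'E'
from h import *
move_to([250,300,300],[np.pi,0,np.pi]); c=shot("top","t8"); print(read_state()['clock'])
g=c["image"].max(2)
sub=np.zeros_like(g);sub[140:222,335:422]=1
for n,m,z in [("panel",(g>90)&(sub>0),10)]:
    m=m.astype(np.uint8); k,l,st,ce=cv2.connectedComponentsWithStats(m); print(st[1:])
    i=l[185,365] if l[185,365] else l[185,395]; cs=max(cv2.findContours((l==i).astype(np.uint8),0,1)[0],key=cv2.contourArea)
    print(cv2.minAreaRect(np.array([onz(c,p[0],z)[:2] for p in cs]).astype(np.float32)))
m=((g<60)&(sub>0)).astype(np.uint8);m=cv2.morphologyEx(m,cv2.MORPH_OPEN,np.ones((3,3)));cs=max(cv2.findContours(m,0,1)[0],key=cv2.contourArea)
print("mat",cv2.minAreaRect(np.array([onz(c,p[0],4)[:2] for p in cs]).astype(np.float32)))
cv2.imwrite("pics/t8z.png",cv2.resize(c["image"][120:230,190:430,::-1],None,fx=3.3,fy=3.3,interpolation=cv2.INTER_CUBIC))
E
```

```text
29.7167
[[ 335  140   87   82 1904]
 [ 352  163   52   35 1604]]
((541.6278686523438, -189.4300079345703), (151.94906616210938, 102.81645965576172), 89.13179779052734)
mat ((543.8644409179688, -189.52215576171875), (214.59471130371094, 212.822021484375), 89.1630859375)
```

View pics/t8z.png

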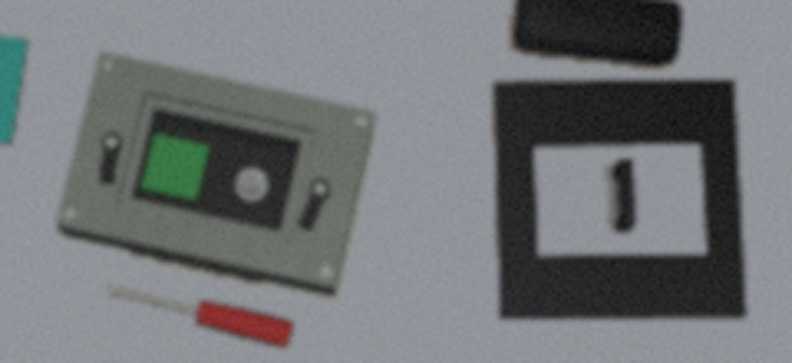

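```bash
python3 - <<'E'
from h import *
s=read_state();print(s['wrist_force'].round(1),s['clock'])
close_job()
E
```

```text
[-0.1  0.3  0.8] 29.7167
the job is handed in; nothing more can be done
```

The job is done and handed in at 29.7 s of the 61 s allowed. I swung both turn buttons aside, lifted the panel out by its handle, and set it down flat, handle up, on the mat.

- **Buttons:** I pushed both tongues toward the panel's −x side with the shut fingers. The last picture shows both at roughly 1.5 rad, past the 1.22 needed.
- **Set-down:** I lowered the panel under a force guard, and it touched at the expected height with about 4 N.
- **Centring:** The last top view puts the panel centre within about 2 mm of the mat centre, turned less than 1° from it. The arm was clear, with no contact force beyond noise.
- **Disagreement:** My two-view measurement put the top of the handle at about 91 mm, against 98 mm from the text. One pixel is worth about 4 mm there, so I chose a grasp height that fitted both. The jaws closed on 11 mm (nominal 12 mm) and held without slipping.

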